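# Transfer four thread packages to the overlocker's stand in reverse order

### The arm

A 6-joint arm with a two-finger parallel gripper is mounted at the origin on the work surface; the furniture and walls round the work are solid. World frame = base frame: x ahead of the robot, y to its left, z up, the work surface at z = 0. Lengths are in m, angles in degrees, forces in N, time in s.
With the tool pointing down it reaches from about 0.4 to 0.825 m from the base axis. Payload 7 kg.
Tool frame: the origin (TCP) lies on the centre line of the jaws, within the pads' length; the fingertips stand r.tip_reach ahead of it and the grasp point (between the pads) is the TCP (r.tip_reach is the distance from the TCP to the fingertips, in m); z points along the fingers, y is the line along which they close (so a half turn about z gives the same grasp; the last joint's range is limited). The gripper opens to 88 mm and grips with 3 to 60 N. Pads are 19 mm wide; open, the fingers measure 130 mm over their backs; the gripper's body (78 mm by 193 mm) begins 47 mm behind the grasp point.
Start: joints at [81.71, 20.546, 0.682, 0, -70.136, -16.507], TCP at [0.283, 0.613, 0.246] pointing down, gripper open.
Joint ranges: [-176.03, 176.03], [-82.01, 121.73], [-58.28, 71.71], [-173.87, 95.51], [-174.79, -0.11], [-173.66, 173.66]. Speed limits (degrees/s): [136.94, 136.94, 172.46, 180, 180, 180].

### API

Orientations are given as [roll, pitch, yaw] about the fixed x, y, z axes, in that order (R = Rz(yaw) Ry(pitch) Rx(roll)).
In Python, from plant import sensors, cams, r gives the robot as it stands.
- The arm moves only by the tool drive_tool, never from a script. Its argument "rows" is a list of rows, each an object of numbers: "fingers": the gripper's target within -1 to 1 (fully open at 1, half-way at 0, shut at -1); "x", "y", "z": the shift along the tool's x, y, z in m; "spin": the turn about the tool's z in rad. A call has 1 to 10 rows; each row is the pose to reach, as a shift and turn from the pose commanded when the call began, along the tool's axes at that moment; what a row does not reach only later rows make up. A row lasts 1/8 s, in which the tool goes at most 62.5 mm and 10.7 degrees, less where a joint would pass 70% of its speed; a pose out of reach is approached as far as the arm can. A call with a gripper value outside its range is refused whole. The fingers move at their own pace and stop on an object; "newtons" is the grip in N (left out, the last holds). Time passes only in rows, so rows that repeat a pose let the fingers close. It gives the time, the measured TCP pose, the force, the opening and the grip force at its end, in the units of the state.
- sensors.get_state(): the state, without advancing time (a new reading comes with each control period).
- cams.capture(name): name is "scene" or "top" or "wrist"; returns a dict with "pixels" (384x512x3 uint8, red, green, blue), "intrinsics" (3x3 intrinsics, pixels), "eye" and "orientation" of the camera in the world; the wrist camera has in their place "T_tool_cam" (4x4, takes a point from camera to tool coordinates, whose origin is the TCP and whose axes are the flange's). Camera axes: x right, y up, looking along -z (the intrinsics and any distortion apply to the point x, -y, -z); pixel columns grow to the right and rows downward; lengths in m; the calibration is good to about 2 mm. The wrist camera is an equidistant fisheye: a pixel r from the principal point sees the ray r / f radians off the axis. A picture is of the moment at which its call begins: read the wrist's pose just before it. There is no depth.
- r.close_job(): hands the job in; it is judged then, once.
The state is a dict: "time_s": time; "joints": joint angles; "qd": joint speeds; "joint_torque": joint torques, N m; "tcp_pos": TCP position; "eef_rot": TCP orientation; "contact_force": force on the tool from outside, world axes, zero at the start; "moment": the same for the moment, N m; "gripper_width": finger opening in m; "gripper_force": force on a finger pad.
Only numpy, scipy, OpenCV 4.12 (cv2) and the standard library are available. Lean on these libraries where they do the work, as an engineer would, in place of code of your own. Each camera call takes 0.05 s, during which the arm holds its last target. There are 200 camera calls.

### The job

Move the four thread packages from the pins in the wooden tray onto the four pins of the overlocker's grey thread stand, in reverse order: the one that starts at the left end of the tray (left and right as seen from the robot, looking straight ahead) goes on the stand's right-hand end pin, the next one on the next pin, and so on, because the stand will be turned round to face the sewer on the other side of the counter. Leave each package standing upright, threaded over its pin and down on the felt.

Things in the scene. Friction and masses are not known exactly. Their poses are not given: they have to be found in the camera images.
- king_tube: king tube of ivory thread: the tallest package, a plain straight cylinder 44 mm across and 88 mm high; its white core (bore 22 mm, clear through) shows 5 mm above the thread; about 80 g, rigid. Origin: centre of its underside, z up its axis, any yaw. Starts upright over one of the four tray pins, within 3 mm of the pin's axis.
- cone: cone of ivory thread: 55 mm across at the foot, tapering to 41 mm at height 66 mm; above that a white nose 25 mm across, total height 76 mm; the bore is clear through, tapering from 33 to 19 mm; about 70 g, rigid. Origin: centre of its underside, z up its axis, any yaw. Starts upright over one of the four tray pins, within 3 mm of the pin's axis.
- flanged_spool: flanged spool of ivory thread: the shortest package, a stout cylinder 48 mm across and 58 mm high with a 5 mm white plastic flange at each end; bore 21 mm, clear through; about 60 g, rigid. Origin: centre of its underside, z up its axis, any yaw. Starts upright over one of the four tray pins, within 3 mm of the pin's axis.
- slim_cop: slim cop of ivory thread: the thinnest package, a straight cylinder 34 mm across and 72 mm high; its white core (bore 19 mm, clear through) shows 4 mm above the thread; about 40 g, rigid. Origin: centre of its underside, z up its axis, any yaw. Starts upright over one of the four tray pins, within 3 mm of the pin's axis.
- spool_tray: low wooden tray, 78 x 282 x 12 mm, fixed, on the robot's left or right, carrying the four starting pins in a row. Origin: centre of its underside, on the counter; y along the row (+y: the left end as the robot sees it), x away from the robot. Pins at y = +97.5, +32.5, -32.5, -97.5 mm, x = 0. Packages start with their undersides 15.5 mm above the counter.
- stand_king_tube: round dark pin stand on which the king tube starts, so it marks that package's place in the row; fixed at one of the tray's four places (varies), looks like the other three: disc 58 mm across, 8 mm high, grey felt, steel pin 5 mm thick, tip 57.5 mm above the disc's underside. Origin: centre of the disc's underside, 6 mm above the counter, on the pin's axis.
- stand_cone: round dark pin stand on which the cone starts, so it marks that package's place in the row; fixed at one of the tray's four places (varies), looks like the other three: disc 58 mm across, 8 mm high, grey felt, steel pin 5 mm thick, tip 57.5 mm above the disc's underside. Origin: centre of the disc's underside, 6 mm above the counter, on the pin's axis.
- stand_flanged_spool: round dark pin stand on which the flanged spool starts, so it marks that package's place in the row; fixed at one of the tray's four places (varies), looks like the other three: disc 58 mm across, 8 mm high, grey felt, steel pin 5 mm thick, tip 57.5 mm above the disc's underside. Origin: centre of the disc's underside, 6 mm above the counter, on the pin's axis.
- stand_slim_cop: round dark pin stand on which the slim cop starts, so it marks that package's place in the row; fixed at one of the tray's four places (varies), looks like the other three: disc 58 mm across, 8 mm high, grey felt, steel pin 5 mm thick, tip 57.5 mm above the disc's underside. Origin: centre of the disc's underside, 6 mm above the counter, on the pin's axis.
- machine_stand: overlocker's thread stand: grey plate 84 x 284 mm, fixed, on the robot's left or right, four empty 5 mm pins in a row, each in a felt disc. Origin: on the counter under the row's middle; y along the row (+y: left end as the robot sees it), x away from the robot. Pins at y = +97.5, +32.5, -32.5, -97.5 mm, x = 0; felt tops 18.5 mm, pin tips 66.5 mm, short socket behind 27 mm above the counter.

How it is judged:
By the outcome, as a careful person would: the job done as asked, in the order asked, and still so for the second after the job is handed in, with the robot touching nothing.
It also fails if it takes over 136 s, if anything falls off the work surface, if the arm or the gripper's body presses on something with over 40 N, if the wrist force passes 120 N, or if a joint passes its speed limit or range.

## Working session

There is one attempt and no reset: what is moved stays moved. The work goes in short steps, Python scripts to look and compute and a tool call to move; the robot and the scene stay as the last step left them, time stands still between calls to the robot, and variables do not carry over. Pictures are saved under pics/ and viewed, at most 14 in all, crops included, and the job is handed in when it is done.

Besides the shell and the picture viewer there is one more tool, called after "Request:" as name(argument=value, ...) on one line, values as JSON. drive_tool: Moves the arm, as the interface text tells. Its arguments: {"type":"object","properties":{"rows":{"type":"array"},"newtons":{"type":"number"}},"required":["rows"]}

```bash
ls; mkdir -p pics; python3 - <<'E'
from plant import sensors,cams,r
import cv2,numpy as np
s=sensors.get_state();print(s,r.tip_reach)
for n in("scene","top"):
    c=cams.capture(n);cv2.imwrite(f"pics/{n}0.png",c["pixels"][...,::-1]);print(n,c["intrinsics"],c["eye"],c["orientation"],[k for k in c])
E
```

```text
pics
{'time_s': 0.0, 'joints': array([ 8.17086697e+01,  2.05926452e+01,  6.31217592e-01, -2.18343459e-02,
       -7.01361268e+01, -1.65082938e+01]), 'qd': array([-0.04628846, -0.03592898,  0.02655487, -0.0301543 ,  0.06834682,
       -0.02004063]), 'joint_torque': array([ 1.38869789e-03, -5.82719314e+01,  2.93048644e+01,  6.99741885e+00,
        6.85591658e-03, -1.58814692e-04]), 'tcp_pos': array([0.28292729, 0.61230766, 0.2445842 ]), 'eef_rot': array([ 1.79900634e+02, -8.04421381e-03, -2.48070536e+01]), 'contact_force': array([0.00426035, 0.63460684, 0.18548643]), 'moment': array([ 0.02235948,  0.05462213, -0.02112745]), 'gripper_force': 0.0, 'gripper_width': 0.08731560122736577} 0.019
scene [[357.75522633   0.         251.60339012]
 [  0.         357.75522633 197.74964357]
 [  0.           0.           1.        ]] [-0.14889277  0.8896186   0.52741335] [  66.36573026   -1.15835899 -144.47079718] ['pixels', 'intrinsics', 'eye', 'orientation']
top [[464.78116403   0.         257.17642566]
 [  0.         464.78116403 186.00709686]
 [  0.           0.           1.        ]] [0.19258079 0.01808208 1.4981186 ] [  9.47042812   0.59697972 -88.96687689] ['pixels', 'intrinsics', 'eye', 'orientation']
```

View pics/scene0.png

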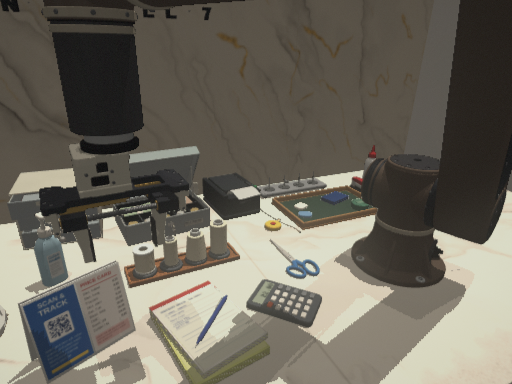

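View pics/top0.png

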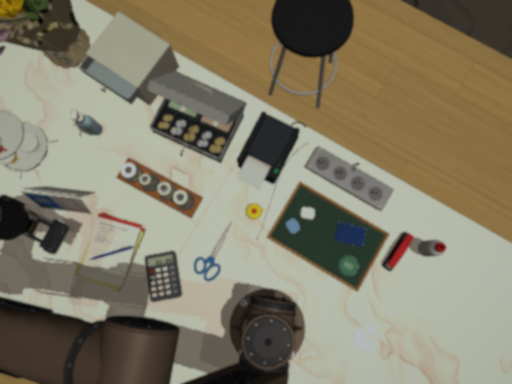

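The scene view shows the tray with (left to right) flanged spool, slim cop, cone and king tube at about (145,258)–(218,238). In the top view the tray is at (160,187) and the grey stand at (348,177), both turned about 30° from the robot's axes. Next I'll measure both rows from blobs.

```bash
cat > h.py <<'E'
import numpy as np,cv2
from scipy.spatial.transform import Rotation as R
def ray(c,u,v):
    K=c["intrinsics"];d=np.array([(u-K[0,2])/K[0,0],-(v-K[1,2])/K[1,1],-1.])
    return np.array(c["eye"]),R.from_euler('xyz',c["orientation"],degrees=True).as_matrix()@d
def onz(c,u,v,z):
    o,d=ray(c,u,v);return o+d*(z-o[2])/d[2]
def proj(c,p):
    q=R.from_euler('xyz',c["orientation"],degrees=True).as_matrix().T@(np.array(p)-c["eye"])
    K=c["intrinsics"];return np.array([K[0,2]-K[0,0]*q[0]/q[2],K[1,2]+K[1,1]*q[1]/q[2]])
def wray(c,s,u,v):
    K=c["intrinsics"];x,y=u-K[0,2],v-K[1,2];rr=np.hypot(x,y);th=rr/K[0,0]
    d=np.array([np.sin(th)*x/rr,-np.sin(th)*y/rr,-np.cos(th)]);T=np.array(c["T_tool_cam"])
    Rt=R.from_euler('xyz',s["eef_rot"],degrees=True).as_matrix()
    return np.array(s["tcp_pos"])+Rt@T[:3,3],Rt@T[:3,:3]@d
def wonz(c,s,u,v,z):
    o,d=wray(c,s,u,v);return o+d*(z-o[2])/d[2]
def wproj(c,s,p):
    T=np.array(c["T_tool_cam"]);Rt=R.from_euler('xyz',s["eef_rot"],degrees=True).as_matrix()
    q=T[:3,:3].T@(Rt.T@(np.array(p)-s["tcp_pos"])-T[:3,3]);th=np.arctan2(np.hypot(q[0],q[1]),-q[2]);K=c["intrinsics"]
    n=np.hypot(q[0],q[1]);return np.array([K[0,2]+K[0,0]*th*q[0]/n,K[1,2]-K[0,0]*th*q[1]/n])
E
python3 - <<'E'
from h import *
from plant import cams,sensors
c=cams.capture("top");im=c["pixels"]
print([im[y,x].tolist() for x,y in[(120,176),(196,210),(152,196),(320,152),(385,203),(350,178),(129,171),(250,80)]])
hsv=cv2.cvtColor(im,cv2.COLOR_RGB2HSV)
crop=lambda a,x,y,w,h:cv2.resize(a[y:y+h,x:x+w],(400,300),interpolation=cv2.INTER_CUBIC)
s=sensors.get_state();w=cams.capture("wrist");print(w["T_tool_cam"],w["intrinsics"])
out=np.vstack([np.hstack([crop(im,110,145,100,75),crop(im,300,140,100,75)]),np.hstack([crop(w["pixels"],0,0,512,384),crop(cams.capture("scene")["pixels"],110,210,140,105)])])
cv2.imwrite("pics/m1.png",out[...,::-1])
E
```

```text
[[114, 72, 42], [152, 148, 132], [125, 100, 78], [120, 118, 114], [136, 137, 129], [124, 122, 118], [100, 98, 92], [136, 111, 66]]
[[ 3.04635336e-04  9.67716272e-01  2.52041908e-01  6.80382764e-02]
 [ 9.99999353e-01 -5.70928971e-04  9.83416282e-04  1.22264929e-03]
 [ 1.09556597e-03  2.52041446e-01 -9.67715821e-01 -1.38499810e-01]
 [ 0.00000000e+00  0.00000000e+00  0.00000000e+00  1.00000000e+00]] [[297.31863964   0.         253.88150272]
 [  0.         297.31863964 189.10169118]
 [  0.           0.           1.        ]]
```

View pics/m1.png

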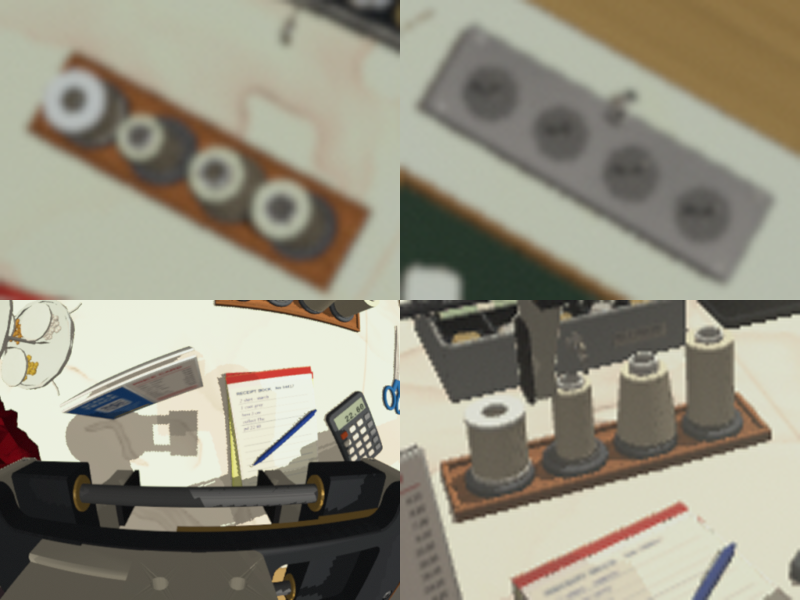

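The montage shows packages at top-view crop pixels (75,103), (142,138), (214,174), (280,210), in the order flanged, cop, cone, king. The stand's felt discs are at (90,93), (160,133), (231,174), (303,214) in their crop. I'll cast rays from these.

```bash
python3 - <<'E'
from h import *
from plant import cams
c=cams.capture("top");im=c["pixels"];np.set_printoptions(precision=4,suppress=True)
hsv=cv2.cvtColor(im,cv2.COLOR_RGB2HSV)
m=((hsv[...,1]>95)&(hsv[...,0]<16)).astype(np.uint8);m[:150]=0;m[225:]=0;m[:,:110]=0;m[:,210:]=0
pts=np.argwhere(m)[:,::-1].astype(np.float32);b=cv2.boxPoints(cv2.minAreaRect(pts))
w=np.array([onz(c,u,v,.012) for u,v in b]);print("tray",b,w,w.mean(0),np.linalg.norm(w-np.roll(w,1,0),axis=1))
print("traymanual");w=np.array([onz(c,110+u/4,145+v/4,.012) for u,v in[(70,52),(368,212),(325,290),(28,130)]]);print(w,w.mean(0),np.linalg.norm(w-np.roll(w,1,0),axis=1))
for (u,v),z in zip([(75,103),(142,138),(214,174),(280,210)],[.0735,.0875,.0915,.1035]):print("pkg",onz(c,110+u/4-.4,145+v/4-.4,z))
g=cv2.cvtColor(im,cv2.COLOR_RGB2GRAY).astype(float);D=[]
for u,v in[(90,93),(160,133),(231,174),(303,214)]:
    u0,v0=300+u/4,140+v/4
    ys,xs=np.mgrid[int(v0)-9:int(v0)+10,int(u0)-9:int(u0)+10];k=(g[ys,xs]<105)&(np.hypot(xs-u0,ys-v0)<9)
    p=onz(c,xs[k].mean(),ys[k].mean(),.0185);D.append(p);print("disc",k.sum(),xs[k].mean(),ys[k].mean(),p)
D=np.array(D);print(np.linalg.norm(np.diff(D,axis=0),axis=1),D.mean(0),D[0]-D[3])
w=np.array([onz(c,300+u/4,140+v/4,.012) for u,v in[(75,27),(375,200),(322,283),(18,107)]]);print(w,w.mean(0),np.linalg.norm(w-np.roll(w,1,0),axis=1))
E
```

```text
tray [[ 97.8349 212.4496]
 [127.5688 157.2294]
 [201.6927 197.1422]
 [171.9587 252.3624]] [[0.3454 0.55   0.012 ]
 [0.5291 0.4655 0.012 ]
 [0.4008 0.2167 0.012 ]
 [0.2224 0.3045 0.012 ]] [0.3744 0.3842 0.012 ] [0.2746 0.2021 0.2799 0.1988]
traymanual
[[0.5265 0.4656 0.012 ]
 [0.398  0.2156 0.012 ]
 [0.3342 0.2478 0.012 ]
 [0.4609 0.4958 0.012 ]] [0.4299 0.3562 0.012 ] [0.0722 0.2811 0.0714 0.2784]
pkg [0.4731 0.4419 0.0735]
pkg [0.4436 0.384  0.0875]
pkg [0.4157 0.3259 0.0915]
pkg [0.387  0.2717 0.1035]
disc 145 322.1241379310345 162.86206896551724 [ 0.5188 -0.1717  0.0185]
disc 142 339.7042253521127 172.95070422535213 [ 0.4863 -0.2284  0.0185]
disc 151 357.3841059602649 182.96688741721854 [ 0.4543 -0.2849  0.0185]
disc 143 375.0 193.03496503496504 [ 0.4224 -0.3408  0.0185]
[0.0653 0.0649 0.0643] [ 0.4704 -0.2564  0.0185] [0.0964 0.169  0.    ]
[[ 0.5741 -0.1618  0.012 ]
 [ 0.4343 -0.4029  0.012 ]
 [ 0.3662 -0.3586  0.012 ]
 [ 0.5063 -0.1151  0.012 ]] [ 0.4703 -0.2596  0.012 ] [0.0823 0.2788 0.0812 0.2809]
```

```bash
python3 - <<'E'
from h import *
from plant import cams
np.set_printoptions(precision=4,suppress=True)
t=cams.capture("top");s=cams.capture("scene")
# sign corners: triangulate scene/top
def tri(a,b):
    o,d=ray(t,*a);p,e=ray(s,*b);k=np.linalg.lstsq(np.c_[d,-e],p-o,rcond=None)[0]
    return (o+k[0]*d+p+k[1]*e)/2,np.linalg.norm(o+k[0]*d-p-k[1]*e)
print("sign",tri((95,192),(131,264)))
print("sign base",onz(s,135,340,0))
print("pump top",tri((74,115),(45,212)))
# checks of packages in scene: foot positions
Rw=np.array([.451,.892,0])
for n,p,h in [("fl",(.4731,.4419,.0735),58),("cop",(.4436,.384,.0875),72),("cone",(.4157,.3259,.0915),76),("king",(.387,.2717,.1035),88)]:print(n,proj(s,p),(proj(s,p)-[110,210])*400/140+[400,300])
E
```

```text
sign (array([0.3981, 0.5293, 0.1082]), np.float64(0.001131267636624622))
sign base [0.3244 0.592  0.    ]
pump top (array([0.6149, 0.58  , 0.181 ]), np.float64(0.004231342907288841))
fl [143.5672 248.657 ] [495.9064 410.4486]
cop [170.2445 237.5394] [572.1273 378.684 ]
cone [195.3412 230.2956] [643.832  357.9874]
king [218.1486 221.3598] [708.9959 332.4564]
```

Request:
drive_tool(rows=[{"spin": 0.18,"z": -0.02},{"spin": 0.36,"z": -0.04},{"spin": 0.54,"z": -0.05},{"spin": 0.72,"z": -0.05},{"spin": 0.9,"z": -0.05},{"spin": 1.08,"z": -0.05},{"spin": 1.26,"z": -0.05},{"spin": 1.44,"z": -0.05},{"spin": 1.6,"z": -0.05},{"spin": 1.6,"z": -0.05}])

```text
invalid input
```

Ray-cast tops reproject onto the scene view within a few pixels. The sign's top corner at (0.398, 0.529, 0.108) is close to the flanged spool, so I'll grip that spool with the tool turned 20° away from it.

Request:
drive_tool(newtons=20, rows=[{"fingers": 1,"x": 0,"y": 0,"z": -0.02,"spin": 0.18},{"fingers": 1,"x": 0,"y": 0,"z": -0.04,"spin": 0.36},{"fingers": 1,"x": 0,"y": 0,"z": -0.04,"spin": 0.54},{"fingers": 1,"x": 0,"y": 0,"z": -0.04,"spin": 0.72},{"fingers": 1,"x": 0,"y": 0,"z": -0.04,"spin": 0.9},{"fingers": 1,"x": 0,"y": 0,"z": -0.04,"spin": 1.08},{"fingers": 1,"x": 0,"y": 0,"z": -0.04,"spin": 1.26}])

```text
time_s: 1.27
tcp_pos: [0.2831, 0.6127, 0.2856]
eef_rot: [180.0, -0.0, -97.3]
contact_force: [-0.1, -0.5, 0.2]
gripper_width: 0.0874
gripper_force: 0.0
```

```bash
cat >> h.py <<'E'
def to(x,y,z,yaw=None):
    from plant import sensors
    s=sensors.get_state();M=R.from_euler('xyz',[180,0,s["eef_rot"][2]],degrees=True).as_matrix()
    d=M.T@(np.array([x,y,z])-s["tcp_pos"]);sp=0 if yaw is None else -np.radians((yaw-s["eef_rot"][2]+180)%360-180)
    print("shift",d.round(4),"spin",round(sp,3),"rows",np.linalg.norm(d)/.0625,"q",s["joints"].round(1))
E
python3 -c "
from h import *
to(.473,.442,.20,-97);to(.473,.442,.0635)"
```

```text
shift [ 0.1451 -0.2101  0.0856] spin -0.006 rows 4.3086963086309815 q [ 81.7  19.4   4.2  -0.  -74.8 -89. ]
shift [ 0.1451 -0.2101  0.2221] spin 0 rows 5.414341989059152 q [ 81.7  19.4   4.2  -0.  -74.8 -89. ]
```

Request:
drive_tool(rows=[{"fingers": 1,"x": 0.036,"y": -0.052,"z": 0,"spin": 0},{"fingers": 1,"x": 0.072,"y": -0.105,"z": 0,"spin": 0},{"fingers": 1,"x": 0.108,"y": -0.157,"z": 0.03,"spin": 0},{"fingers": 1,"x": 0.145,"y": -0.21,"z": 0.06,"spin": 0},{"fingers": 1,"x": 0.145,"y": -0.21,"z": 0.086,"spin": 0},{"fingers": 1,"x": 0.145,"y": -0.21,"z": 0.086,"spin": 0}])

```text
time_s: 2.02
tcp_pos: [0.4739, 0.4408, 0.1967]
eef_rot: [179.8, -0.3, -97.2]
contact_force: [0.4, -0.0, -0.4]
gripper_width: 0.0873
gripper_force: 0.0
```

```bash
python3 - <<'E'
from h import *
from plant import cams,sensors
s=sensors.get_state();c=cams.capture("wrist");im=c["pixels"][...,::-1].copy()
for p in [(.4731,.4419,.0735),(.4436,.384,.0875),(.4157,.3259,.0915),(.387,.2717,.1035)]:
    q=wproj(c,s,p);print(q);cv2.drawMarker(im,tuple(int(a) for a in q),(0,0,255),0,10)
cv2.imwrite("pics/w1.png",im);to(.473,.442,.0635)
E
```

```text
[254.78592692 191.21945495]
[281.49943392 124.32148003]
[306.91456966  52.26130426]
[333.89626385 -12.93245286]
shift [0.0006 0.0011 0.1353] spin 0 rows 2.1652051173300317 q [ 60.2  19.9  -6.5   0.  -63.7 -67.3]
```

View pics/w1.png

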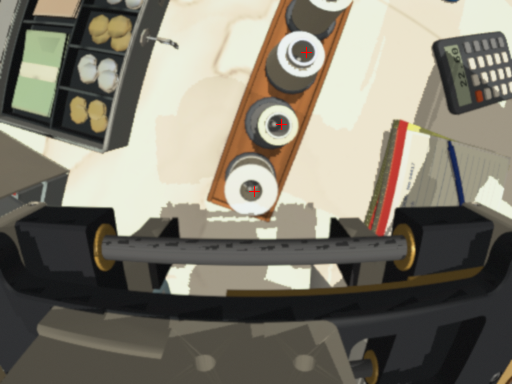

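The wrist view shows every predicted centre on its package: flanged at (251,190), cop (279,124), cone (306,52). I'll descend and grip.

Request:
drive_tool(newtons=15, rows=[{"fingers": 1,"x": 0,"y": 0,"z": 0.04,"spin": 0},{"fingers": 1,"x": 0,"y": 0,"z": 0.08,"spin": 0},{"fingers": 1,"x": 0,"y": 0,"z": 0.115,"spin": 0},{"fingers": 1,"x": 0,"y": 0,"z": 0.134,"spin": 0},{"fingers": 1,"x": 0,"y": 0,"z": 0.134,"spin": 0},{"fingers": -1,"x": 0,"y": 0,"z": 0.134,"spin": 0},{"fingers": -1,"x": 0,"y": 0,"z": 0.134,"spin": 0},{"fingers": -1,"x": 0,"y": 0,"z": 0.134,"spin": 0},{"fingers": -1,"x": 0,"y": 0,"z": 0.134,"spin": 0},{"fingers": -1,"x": 0,"y": 0,"z": 0.134,"spin": 0}])

```text
time_s: 3.32
tcp_pos: [0.4742, 0.4434, 0.066]
eef_rot: [-180.0, 0.0, -97.0]
contact_force: [0.5, -0.4, 2.3]
gripper_width: 0.0493
gripper_force: 15.0
```

Request:
drive_tool(rows=[{"fingers": -1,"x": 0,"y": 0,"z": -0.03,"spin": 0},{"fingers": -1,"x": 0,"y": 0,"z": -0.07,"spin": 0},{"fingers": -1,"x": 0,"y": 0,"z": -0.11,"spin": 0},{"fingers": -1,"x": 0,"y": 0,"z": -0.15,"spin": 0},{"fingers": -1,"x": 0,"y": 0,"z": -0.16,"spin": 0},{"fingers": -1,"x": 0,"y": 0,"z": -0.16,"spin": 0}])

```text
time_s: 4.08
tcp_pos: [0.4738, 0.4433, 0.2258]
eef_rot: [180.0, 0.0, -97.0]
contact_force: [-0.6, -0.2, -1.5]
gripper_width: 0.0491
gripper_force: 15.0
```

```bash
python3 -c "
from h import *
to(.4221,-.3411,.226,-119.7)"
```

```text
shift [ 7.848e-01 -4.430e-02 -2.000e-04] spin 0.396 rows 12.576919225058099 q [ 60.3  18.8  -4.5  -0.  -66.6 -67.3]
```

Request:
drive_tool(rows=[{"fingers": -1,"x": 0.03,"y": -0.002,"z": 0,"spin": 0.03},{"fingers": -1,"x": 0.08,"y": -0.005,"z": 0,"spin": 0.06},{"fingers": -1,"x": 0.135,"y": -0.008,"z": 0,"spin": 0.1},{"fingers": -1,"x": 0.19,"y": -0.011,"z": 0,"spin": 0.14},{"fingers": -1,"x": 0.245,"y": -0.014,"z": 0,"spin": 0.18},{"fingers": -1,"x": 0.3,"y": -0.017,"z": 0,"spin": 0.22},{"fingers": -1,"x": 0.355,"y": -0.02,"z": 0,"spin": 0.26},{"fingers": -1,"x": 0.41,"y": -0.023,"z": 0,"spin": 0.3},{"fingers": -1,"x": 0.465,"y": -0.026,"z": 0,"spin": 0.34},{"fingers": -1,"x": 0.52,"y": -0.029,"z": 0,"spin": 0.396}])

```text
time_s: 5.32
tcp_pos: [0.4381, -0.0781, 0.2242]
eef_rot: [179.9, -0.1, -119.8]
contact_force: [0.7, 0.0, -0.7]
gripper_width: 0.0491
gripper_force: 15.0
```

```bash
python3 -c "
from h import *
to(.4221,-.3411,.226,-119.7)"
```

```text
shift [ 0.2362 -0.1166 -0.0018] spin -0.001 rows 4.215315726155027 q [ 15.4  -0.7 -28.6  -0.  -62.2 -45.1]
```

Request:
drive_tool(rows=[{"fingers": -1,"x": 0.03,"y": -0.03,"z": 0,"spin": 0},{"fingers": -1,"x": 0.06,"y": -0.06,"z": 0,"spin": 0},{"fingers": -1,"x": 0.08,"y": -0.09,"z": 0,"spin": 0},{"fingers": -1,"x": 0.1,"y": -0.116,"z": 0,"spin": 0},{"fingers": -1,"x": 0.1,"y": -0.116,"z": 0,"spin": 0},{"fingers": -1,"x": 0.1,"y": -0.116,"z": 0,"spin": 0}])

```text
time_s: 6.08
tcp_pos: [0.4897, -0.2205, 0.224]
eef_rot: [179.8, -0.0, -119.7]
contact_force: [-0.5, -0.5, 0.1]
gripper_width: 0.0493
gripper_force: 15.0
```

```bash
python3 - <<'E'
from h import *
from plant import cams,sensors
s=sensors.get_state();c=cams.capture("wrist");im=c["pixels"][...,::-1].copy();cv2.imwrite("pics/raw2.png",im)
for y in(.0975,.0325,-.0325,-.0975):
  for z,k in((.0665,(0,0,255)),(.0185,(0,255,0))):
    q=wproj(c,s,(.4704+y*.4955,-.2564+y*.8686,z));print(y,z,q.round(1));cv2.drawMarker(im,tuple(int(round(a)) for a in q),k,0,7)
cv2.imwrite("pics/w2.png",cv2.resize(im,(800,600)))
to(.4221,-.3411,.226,-119.7)
E
```

```text
0.0975 0.0665 [253.1 232.4]
0.0975 0.0185 [253.1 217.2]
0.0325 0.0665 [253.  173.1]
0.0325 0.0185 [253.  164.9]
-0.0325 0.0665 [253.  108.6]
-0.0325 0.0185 [253.  109.3]
-0.0975 0.0665 [253.   44.6]
-0.0975 0.0185 [253.   53.9]
shift [ 0.1386 -0.001  -0.0015] spin 0.0 rows 2.217372594152813 q [ -3.3   8.5 -18.4  -0.  -63.2 -26.4]
```

View pics/w2.png

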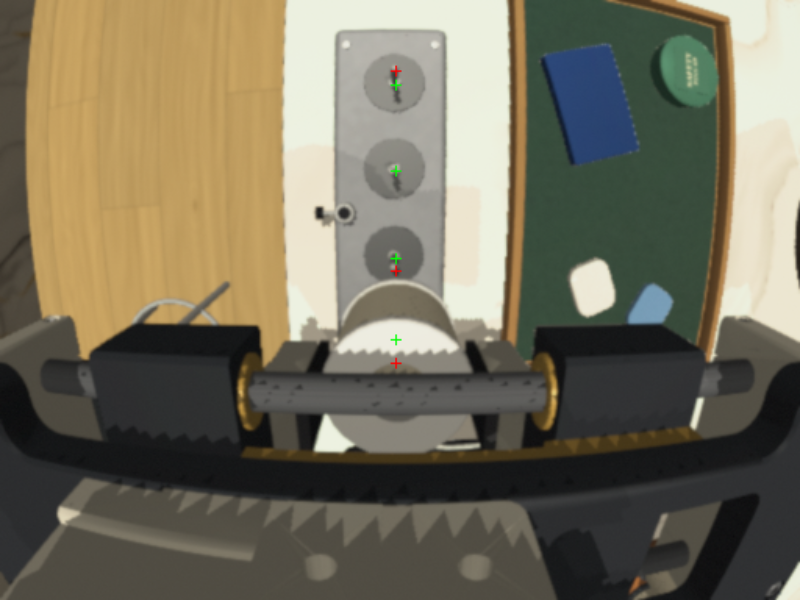

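Pins and felts lie within about 1–2 mm of the predicted marks, e.g. the end felt at (394,82) against its mark at (396,85). I'll move over the end pin and lower.

Request:
drive_tool(rows=[{"fingers": -1,"x": 0.045,"y": 0,"z": 0,"spin": 0},{"fingers": -1,"x": 0.095,"y": 0,"z": 0,"spin": 0},{"fingers": -1,"x": 0.139,"y": 0,"z": 0,"spin": 0},{"fingers": -1,"x": 0.139,"y": 0,"z": 0.03,"spin": 0},{"fingers": -1,"x": 0.139,"y": 0,"z": 0.06,"spin": 0},{"fingers": -1,"x": 0.139,"y": 0,"z": 0.085,"spin": 0},{"fingers": -1,"x": 0.139,"y": 0,"z": 0.085,"spin": 0}])

```text
time_s: 7.0
tcp_pos: [0.4206, -0.3402, 0.139]
eef_rot: [179.8, -0.0, -119.6]
contact_force: [0.2, 0.1, 0.1]
gripper_width: 0.0494
gripper_force: 15.0
```

```bash
python3 -c "
from h import *
to(.4221,-.3411,.070,-119.7)"
```

```text
shift [ 0.0001 -0.0018  0.069 ] spin 0.001 rows 1.1044073100032732 q [-18.2  13.6 -24.3  -0.  -52.2 -11.4]
```

Request:
drive_tool(rows=[{"fingers": -1,"x": 0,"y": -0.001,"z": 0.02,"spin": 0},{"fingers": -1,"x": 0,"y": -0.001,"z": 0.04,"spin": 0},{"fingers": -1,"x": 0,"y": -0.001,"z": 0.055,"spin": 0},{"fingers": -1,"x": 0,"y": -0.001,"z": 0.063,"spin": 0},{"fingers": -1,"x": 0,"y": -0.001,"z": 0.067,"spin": 0},{"fingers": -1,"x": 0,"y": -0.001,"z": 0.069,"spin": 0},{"fingers": -1,"x": 0,"y": -0.001,"z": 0.069,"spin": 0}])

```text
time_s: 7.88
tcp_pos: [0.4229, -0.3421, 0.0718]
eef_rot: [-180.0, 0.0, -119.7]
contact_force: [0.2, -0.1, -1.2]
gripper_width: 0.0494
gripper_force: 15.0
```

Request:
drive_tool(rows=[{"fingers": -1,"x": 0,"y": 0,"z": 0.002,"spin": 0},{"fingers": -1,"x": 0,"y": 0,"z": 0.002,"spin": 0},{"fingers": 0.3,"x": 0,"y": 0,"z": 0.002,"spin": 0},{"fingers": 0.8,"x": 0,"y": 0,"z": 0.002,"spin": 0},{"fingers": 0.8,"x": 0,"y": 0,"z": 0.002,"spin": 0},{"fingers": 0.8,"x": 0,"y": 0,"z": -0.02,"spin": 0},{"fingers": 1,"x": 0,"y": 0,"z": -0.06,"spin": 0},{"fingers": 1,"x": -0.02,"y": 0,"z": -0.11,"spin": 0},{"fingers": 1,"x": -0.06,"y": 0,"z": -0.15,"spin": 0},{"fingers": 1,"x": -0.1,"y": 0,"z": -0.15,"spin": 0}])

```text
time_s: 9.12
tcp_pos: [0.4744, -0.2549, 0.2256]
eef_rot: [-179.6, 0.1, -119.7]
contact_force: [1.4, 0.0, -0.2]
gripper_width: 0.0876
gripper_force: 0.0
```

```bash
python3 - <<'E'
from h import *
from plant import cams,sensors
c=cams.capture("wrist");cv2.imwrite("pics/w3.png",c["pixels"][...,::-1])
to(.4436,.384,.226,-116.8)
E
```

```text
shift [-0.5369  0.3422 -0.0022] spin -0.05 rows 10.186416886680588 q [ -7.    8.4 -18.7  -0.  -62.6 -22.6]
```

View pics/w3.png

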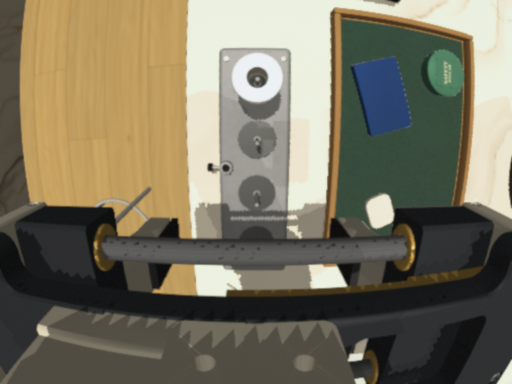

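The flanged spool stands on the far end pin at (257,77), with the pin centred in its bore. Going back for the cop.

Request:
drive_tool(rows=[{"fingers": 1,"x": -0.03,"y": 0.02,"z": 0,"spin": 0},{"fingers": 1,"x": -0.08,"y": 0.051,"z": 0,"spin": 0},{"fingers": 1,"x": -0.13,"y": 0.083,"z": 0,"spin": 0},{"fingers": 1,"x": -0.18,"y": 0.115,"z": 0,"spin": 0},{"fingers": 1,"x": -0.23,"y": 0.147,"z": 0,"spin": 0},{"fingers": 1,"x": -0.28,"y": 0.179,"z": 0,"spin": 0},{"fingers": 1,"x": -0.33,"y": 0.211,"z": 0,"spin": 0},{"fingers": 1,"x": -0.38,"y": 0.243,"z": 0,"spin": -0.02},{"fingers": 1,"x": -0.43,"y": 0.275,"z": 0,"spin": -0.04},{"fingers": 1,"x": -0.48,"y": 0.307,"z": 0,"spin": -0.05}])

```text
time_s: 10.42
tcp_pos: [0.4426, 0.3159, 0.2217]
eef_rot: [-180.0, 0.0, -116.8]
contact_force: [0.2, -0.1, 0.8]
gripper_width: 0.0875
gripper_force: 0.0
```

```bash
python3 -c "
from h import *
to(.4436,.384,.19,-116.8)"
```

```text
shift [-0.0612  0.0298  0.0317] spin 0.001 rows 1.2023007107859491 q [ 56.2   9.2 -18.    0.  -62.8 -82.9]
```

Request:
drive_tool(rows=[{"fingers": 1,"x": -0.03,"y": 0.015,"z": 0.01,"spin": 0},{"fingers": 1,"x": -0.061,"y": 0.03,"z": 0.03,"spin": 0},{"fingers": 1,"x": -0.061,"y": 0.03,"z": 0.04,"spin": 0},{"fingers": 1,"x": -0.061,"y": 0.03,"z": 0.05,"spin": 0},{"fingers": 1,"x": -0.061,"y": 0.03,"z": 0.05,"spin": 0},{"fingers": 1,"x": -0.061,"y": 0.03,"z": 0.05,"spin": 0}])

```text
time_s: 11.18
tcp_pos: [0.4443, 0.3814, 0.1723]
eef_rot: [-180.0, 0.1, -116.9]
contact_force: [-0.5, -0.0, 0.5]
gripper_width: 0.0876
gripper_force: 0.0
```

```bash
python3 -c "
from h import *
to(.4436,.384,.0615,-116.8)"
```

```text
shift [-0.002   0.0018  0.1108] spin -0.001 rows 1.7736834363578358 q [ 59.8  15.5 -16.7   0.  -57.7 -86.6]
```

Request:
drive_tool(rows=[{"fingers": 1,"x": -0.002,"y": 0.001,"z": 0.04,"spin": 0},{"fingers": 1,"x": -0.002,"y": 0.001,"z": 0.08,"spin": 0},{"fingers": 1,"x": -0.002,"y": 0.001,"z": 0.111,"spin": 0},{"fingers": 1,"x": -0.002,"y": 0.001,"z": 0.111,"spin": 0},{"fingers": -1,"x": -0.002,"y": 0.001,"z": 0.111,"spin": 0},{"fingers": -1,"x": -0.002,"y": 0.001,"z": 0.111,"spin": 0},{"fingers": -1,"x": -0.002,"y": 0.001,"z": 0.111,"spin": 0},{"fingers": -1,"x": -0.002,"y": 0.001,"z": 0.111,"spin": 0},{"fingers": -1,"x": -0.002,"y": 0.001,"z": 0.111,"spin": 0},{"fingers": -1,"x": -0.002,"y": 0.001,"z": 0.111,"spin": 0}])

```text
time_s: 12.42
tcp_pos: [0.444, 0.3842, 0.0606]
eef_rot: [-180.0, 0.0, -116.8]
contact_force: [0.6, -0.3, 1.3]
gripper_width: 0.0357
gripper_force: 15.0
```

Request:
drive_tool(rows=[{"fingers": -1,"x": 0,"y": 0,"z": -0.03,"spin": 0},{"fingers": -1,"x": 0,"y": 0,"z": -0.07,"spin": 0},{"fingers": -1,"x": 0,"y": 0,"z": -0.11,"spin": 0},{"fingers": -1,"x": 0,"y": 0,"z": -0.14,"spin": 0},{"fingers": -1,"x": 0,"y": 0,"z": -0.16,"spin": 0},{"fingers": -1,"x": 0,"y": 0,"z": -0.16,"spin": 0}])

```text
time_s: 13.18
tcp_pos: [0.4444, 0.3848, 0.2221]
eef_rot: [-180.0, 0.2, -116.8]
contact_force: [0.8, -0.4, -1.3]
gripper_width: 0.0349
gripper_force: 15.0
```

```bash
python3 -c "
from h import *
to(.4543,-.2846,.22,-119.7)"
```

```text
shift [ 0.593  -0.3107  0.0021] spin 0.051 rows 10.71112640069513 q [ 59.9  13.2 -12.8   0.  -63.8 -86.8]
```

Request:
drive_tool(rows=[{"fingers": -1,"x": 0.03,"y": -0.016,"z": 0,"spin": 0},{"fingers": -1,"x": 0.08,"y": -0.042,"z": 0,"spin": 0},{"fingers": -1,"x": 0.13,"y": -0.068,"z": 0,"spin": 0},{"fingers": -1,"x": 0.18,"y": -0.094,"z": 0,"spin": 0},{"fingers": -1,"x": 0.23,"y": -0.121,"z": 0,"spin": 0},{"fingers": -1,"x": 0.28,"y": -0.147,"z": 0,"spin": 0},{"fingers": -1,"x": 0.33,"y": -0.173,"z": 0,"spin": 0},{"fingers": -1,"x": 0.38,"y": -0.199,"z": 0,"spin": 0.02},{"fingers": -1,"x": 0.43,"y": -0.225,"z": 0,"spin": 0.04},{"fingers": -1,"x": 0.48,"y": -0.251,"z": 0,"spin": 0.05}])

```text
time_s: 14.42
tcp_pos: [0.4506, -0.1592, 0.2196]
eef_rot: [179.9, -0.0, -119.7]
contact_force: [1.4, 0.5, -1.3]
gripper_width: 0.0349
gripper_force: 15.0
```

```bash
python3 -c "
from h import *
to(.4543,-.2846,.14,-119.7)"
```

```text
shift [ 0.1071 -0.0653  0.0796] spin 0.0 rows 2.377662191257518 q [  4.2   2.9 -25.5  -0.  -61.6 -33.9]
```

Request:
drive_tool(rows=[{"fingers": -1,"x": 0.04,"y": -0.025,"z": 0,"spin": 0},{"fingers": -1,"x": 0.08,"y": -0.049,"z": 0,"spin": 0},{"fingers": -1,"x": 0.107,"y": -0.065,"z": 0.02,"spin": 0},{"fingers": -1,"x": 0.107,"y": -0.065,"z": 0.05,"spin": 0},{"fingers": -1,"x": 0.107,"y": -0.065,"z": 0.08,"spin": 0},{"fingers": -1,"x": 0.107,"y": -0.065,"z": 0.08,"spin": 0},{"fingers": -1,"x": 0.107,"y": -0.065,"z": 0.08,"spin": 0}])

```text
time_s: 15.3
tcp_pos: [0.4552, -0.2827, 0.141]
eef_rot: [-180.0, -0.0, -119.7]
contact_force: [0.6, -0.1, -0.7]
gripper_width: 0.0349
gripper_force: 15.0
```

```bash
python3 -c "
from h import *
to(.4543,-.2846,.064,-119.7)"
```

```text
shift [ 0.0021 -0.0002  0.077 ] spin 0.001 rows 1.2328736740087924 q [-10.9  12.9 -25.    0.  -52.  -18.8]
```

Request:
drive_tool(rows=[{"fingers": -1,"x": 0.002,"y": 0,"z": 0.02,"spin": 0},{"fingers": -1,"x": 0.002,"y": 0,"z": 0.04,"spin": 0},{"fingers": -1,"x": 0.002,"y": 0,"z": 0.06,"spin": 0},{"fingers": -1,"x": 0.002,"y": 0,"z": 0.07,"spin": 0},{"fingers": -1,"x": 0.002,"y": 0,"z": 0.076,"spin": 0},{"fingers": -1,"x": 0.002,"y": 0,"z": 0.077,"spin": 0},{"fingers": -1,"x": 0.002,"y": 0,"z": 0.077,"spin": 0}])

```text
time_s: 16.18
tcp_pos: [0.4543, -0.2844, 0.0641]
eef_rot: [-180.0, 0.0, -119.7]
contact_force: [-0.8, -0.3, -0.7]
gripper_width: 0.0346
gripper_force: 15.0
```

Request:
drive_tool(rows=[{"fingers": -1,"x": 0,"y": 0,"z": 0.0005,"spin": 0},{"fingers": 0.0,"x": 0,"y": 0,"z": 0.0005,"spin": 0},{"fingers": 0.5,"x": 0,"y": 0,"z": 0.0005,"spin": 0},{"fingers": 0.5,"x": 0,"y": 0,"z": 0.0005,"spin": 0},{"fingers": 0.8,"x": 0,"y": 0,"z": -0.02,"spin": 0},{"fingers": 1,"x": 0,"y": 0,"z": -0.06,"spin": 0},{"fingers": 1,"x": -0.02,"y": 0,"z": -0.11,"spin": 0},{"fingers": 1,"x": -0.06,"y": 0,"z": -0.15,"spin": 0},{"fingers": 1,"x": -0.1,"y": 0,"z": -0.155,"spin": 0}])

```text
time_s: 17.3
tcp_pos: [0.5054, -0.197, 0.2223]
eef_rot: [-179.7, 0.1, -119.7]
contact_force: [0.7, -0.3, -0.8]
gripper_width: 0.0876
gripper_force: 0.0
```

```bash
python3 - <<'E'
from h import *
from plant import cams,sensors
c=cams.capture("wrist");cv2.imwrite("pics/w4.png",c["pixels"][:,128:384,::-1])
to(.4157,.3259,.22,-116.8)
E
```

```text
shift [-0.4069  0.3365  0.0013] spin -0.049 rows 8.448126815093646 q [ -0.3   9.  -18.3   0.  -62.4 -29.4]
```

View pics/w4.png

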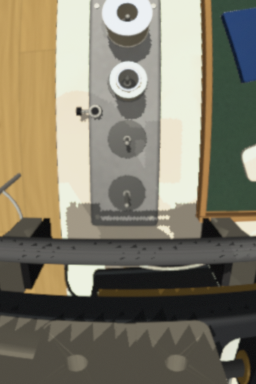

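The cop is on the second pin at (127,80), pin centred. The other two pins are empty. Next is the cone.

Request:
drive_tool(rows=[{"fingers": 1,"x": -0.02,"y": 0.017,"z": 0,"spin": 0},{"fingers": 1,"x": -0.06,"y": 0.05,"z": 0,"spin": 0},{"fingers": 1,"x": -0.105,"y": 0.087,"z": 0,"spin": 0},{"fingers": 1,"x": -0.15,"y": 0.124,"z": 0,"spin": 0},{"fingers": 1,"x": -0.195,"y": 0.161,"z": 0,"spin": 0},{"fingers": 1,"x": -0.24,"y": 0.198,"z": 0,"spin": -0.01},{"fingers": 1,"x": -0.285,"y": 0.235,"z": 0,"spin": -0.02},{"fingers": 1,"x": -0.33,"y": 0.272,"z": 0,"spin": -0.03},{"fingers": 1,"x": -0.375,"y": 0.31,"z": 0,"spin": -0.04},{"fingers": 1,"x": -0.407,"y": 0.336,"z": 0,"spin": -0.05}])

```text
time_s: 18.6
tcp_pos: [0.4122, 0.3248, 0.2185]
eef_rot: [-180.0, 0.0, -116.7]
contact_force: [0.6, -0.8, 0.4]
gripper_width: 0.0875
gripper_force: 0.0
```

```bash
python3 -c "
from h import *
to(.4157,.3259,.17,-116.8)"
```

```text
shift [-0.0026 -0.0026  0.0485] spin 0.002 rows 0.7782110157250354 q [ 59.7   7.6 -20.4   0.  -62.  -86.4]
```

Request:
drive_tool(rows=[{"fingers": 1,"x": -0.002,"y": -0.001,"z": 0.02,"spin": 0},{"fingers": 1,"x": -0.002,"y": -0.001,"z": 0.04,"spin": 0},{"fingers": 1,"x": -0.002,"y": -0.001,"z": 0.05,"spin": 0},{"fingers": 1,"x": -0.002,"y": -0.001,"z": 0.05,"spin": 0},{"fingers": 1,"x": -0.002,"y": -0.001,"z": 0.05,"spin": 0}])

```text
time_s: 19.23
tcp_pos: [0.4152, 0.3241, 0.1693]
eef_rot: [-180.0, 0.1, -116.8]
contact_force: [0.1, -0.1, 0.3]
gripper_width: 0.0876
gripper_force: 0.0
```

```bash
python3 -c "
from h import *
to(.4157,.3259,.0585,-116.8)"
```

```text
shift [-0.0019  0.0004  0.1108] spin -0.0 rows 1.773431116490426 q [ 59.3  10.3 -24.1   0.  -55.5 -86.2]
```

Request:
drive_tool(rows=[{"fingers": 1,"x": -0.001,"y": 0,"z": 0.04,"spin": 0},{"fingers": 1,"x": -0.001,"y": 0,"z": 0.08,"spin": 0},{"fingers": 1,"x": -0.001,"y": 0,"z": 0.111,"spin": 0},{"fingers": 1,"x": -0.001,"y": 0,"z": 0.111,"spin": 0},{"fingers": -1,"x": -0.001,"y": 0,"z": 0.111,"spin": 0},{"fingers": -1,"x": -0.001,"y": 0,"z": 0.111,"spin": 0},{"fingers": -1,"x": -0.001,"y": 0,"z": 0.111,"spin": 0},{"fingers": -1,"x": -0.001,"y": 0,"z": 0.111,"spin": 0},{"fingers": -1,"x": -0.001,"y": 0,"z": 0.111,"spin": 0},{"fingers": -1,"x": -0.001,"y": 0,"z": 0.111,"spin": 0}])

```text
time_s: 20.48
tcp_pos: [0.4156, 0.325, 0.058]
eef_rot: [-180.0, 0.0, -116.8]
contact_force: [-0.1, -0.1, 5.8]
gripper_width: 0.05
gripper_force: 15.2
```

Request:
drive_tool(newtons=22, rows=[{"fingers": -1,"x": 0,"y": 0,"z": 0,"spin": 0},{"fingers": -1,"x": 0,"y": 0,"z": -0.01,"spin": 0},{"fingers": -1,"x": 0,"y": 0,"z": -0.03,"spin": 0},{"fingers": -1,"x": 0,"y": 0,"z": -0.06,"spin": 0},{"fingers": -1,"x": 0,"y": 0,"z": -0.09,"spin": 0},{"fingers": -1,"x": 0,"y": 0,"z": -0.12,"spin": 0},{"fingers": -1,"x": 0,"y": 0,"z": -0.15,"spin": 0},{"fingers": -1,"x": 0,"y": 0,"z": -0.16,"spin": 0},{"fingers": -1,"x": 0,"y": 0,"z": -0.16,"spin": 0}])

```text
time_s: 21.6
tcp_pos: [0.4151, 0.3247, 0.2178]
eef_rot: [180.0, 0.0, -116.8]
contact_force: [-0.4, -0.9, -0.8]
gripper_width: 0.0496
gripper_force: 21.9
```

```bash
python3 - <<'E'
from h import *
from plant import cams,sensors
a=cams.capture("wrist")["pixels"][150:310,128:384];b=cams.capture("scene")["pixels"][130:290,50:306]
cv2.imwrite("pics/w5.png",cv2.resize(np.vstack([a,b]),None,fx=1.8,fy=1.8)[...,::-1])
to(.4865,-.2282,.22,-119.7)
E
```

```text
shift [ 0.4606 -0.3133 -0.0036] spin 0.05 rows 8.912805281080914 q [ 59.4   7.9 -20.3  -0.  -61.9 -86.2]
```

View pics/w5.png

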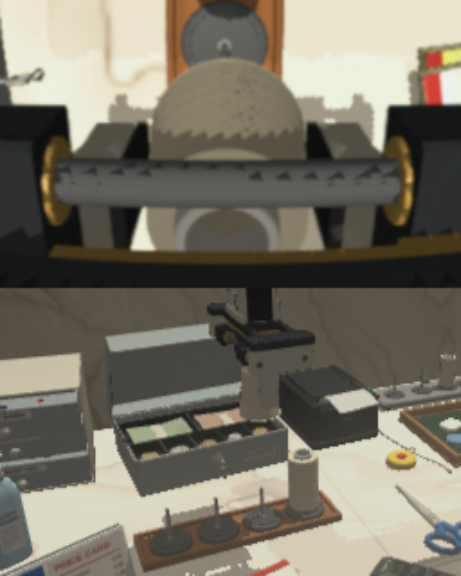

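The cone is held upright: in the scene crop it is at (260,392), and its tray pin is empty. Carrying it to the third pin.

Request:
drive_tool(rows=[{"fingers": -1,"x": 0.02,"y": -0.014,"z": 0,"spin": 0},{"fingers": -1,"x": 0.06,"y": -0.041,"z": 0,"spin": 0},{"fingers": -1,"x": 0.11,"y": -0.075,"z": 0,"spin": 0},{"fingers": -1,"x": 0.16,"y": -0.109,"z": 0,"spin": 0},{"fingers": -1,"x": 0.21,"y": -0.143,"z": 0,"spin": 0},{"fingers": -1,"x": 0.26,"y": -0.177,"z": 0,"spin": 0.01},{"fingers": -1,"x": 0.31,"y": -0.211,"z": 0,"spin": 0.02},{"fingers": -1,"x": 0.36,"y": -0.245,"z": 0,"spin": 0.03},{"fingers": -1,"x": 0.41,"y": -0.279,"z": 0,"spin": 0.04},{"fingers": -1,"x": 0.445,"y": -0.303,"z": 0,"spin": 0.05}])

```text
time_s: 22.95
tcp_pos: [0.4836, -0.212, 0.2165]
eef_rot: [179.9, -0.0, -119.8]
contact_force: [0.2, 0.5, -0.8]
gripper_width: 0.0494
gripper_force: 21.9
```

```bash
python3 -c "
from h import *
to(.4865,-.2282,.14,-119.7)"
```

```text
shift [ 0.0126 -0.0105  0.0765] spin -0.002 rows 1.2517149004518422 q [ -2.4   8.  -20.1  -0.  -61.9 -27.4]
```

Request:
drive_tool(rows=[{"fingers": -1,"x": 0.013,"y": -0.01,"z": 0.01,"spin": 0},{"fingers": -1,"x": 0.013,"y": -0.01,"z": 0.04,"spin": 0},{"fingers": -1,"x": 0.013,"y": -0.01,"z": 0.07,"spin": 0},{"fingers": -1,"x": 0.013,"y": -0.01,"z": 0.077,"spin": 0},{"fingers": -1,"x": 0.013,"y": -0.01,"z": 0.077,"spin": 0},{"fingers": -1,"x": 0.013,"y": -0.01,"z": 0.077,"spin": 0}])

```text
time_s: 23.7
tcp_pos: [0.4879, -0.2253, 0.1416]
eef_rot: [-179.9, 0.0, -119.6]
contact_force: [-0.1, -0.2, -0.8]
gripper_width: 0.0499
gripper_force: 21.9
```

```bash
python3 -c "
from h import *
to(.4865,-.2282,.0615,-119.7)"
```

```text
shift [ 0.0032 -0.0002  0.0801] spin 0.001 rows 1.2833772454659602 q [ -3.9  13.  -24.8   0.  -52.1 -25.8]
```

Request:
drive_tool(rows=[{"fingers": -1,"x": 0.003,"y": 0,"z": 0.02,"spin": 0},{"fingers": -1,"x": 0.003,"y": 0,"z": 0.04,"spin": 0},{"fingers": -1,"x": 0.003,"y": 0,"z": 0.06,"spin": 0},{"fingers": -1,"x": 0.003,"y": 0,"z": 0.072,"spin": 0},{"fingers": -1,"x": 0.003,"y": 0,"z": 0.078,"spin": 0},{"fingers": -1,"x": 0.003,"y": 0,"z": 0.079,"spin": 0},{"fingers": -1,"x": 0.003,"y": 0,"z": 0.079,"spin": 0}])

```text
time_s: 24.58
tcp_pos: [0.4862, -0.228, 0.0621]
eef_rot: [-179.9, 0.0, -119.7]
contact_force: [-0.1, 0.3, -0.4]
gripper_width: 0.0495
gripper_force: 21.9
```

Request:
drive_tool(rows=[{"fingers": -1,"x": 0,"y": 0,"z": 0.001,"spin": 0},{"fingers": 0.4,"x": 0,"y": 0,"z": 0.001,"spin": 0},{"fingers": 0.8,"x": 0,"y": 0,"z": 0.001,"spin": 0},{"fingers": 0.8,"x": 0,"y": 0,"z": 0.001,"spin": 0},{"fingers": 0.8,"x": 0,"y": 0,"z": -0.02,"spin": 0},{"fingers": 1,"x": 0,"y": 0,"z": -0.06,"spin": 0},{"fingers": 1,"x": -0.02,"y": 0,"z": -0.11,"spin": 0},{"fingers": 1,"x": -0.06,"y": 0,"z": -0.15,"spin": 0},{"fingers": 1,"x": -0.1,"y": 0,"z": -0.155,"spin": 0}])

```text
time_s: 25.7
tcp_pos: [0.5372, -0.1404, 0.2204]
eef_rot: [-179.7, 0.2, -119.7]
contact_force: [0.2, -0.0, -1.2]
gripper_width: 0.0877
gripper_force: 0.0
```

```bash
python3 - <<'E'
from h import *
from plant import cams,sensors
c=cams.capture("wrist");cv2.imwrite("pics/w6.png",c["pixels"][:,128:384,::-1])
to(.387,.2717,.22,-116.8)
E
```

```text
shift [-0.2806  0.3343 -0.0007] spin -0.049 rows 6.983474746558906 q [  5.9  10.3 -16.9   0.  -62.4 -35.5]
```

View pics/w6.png

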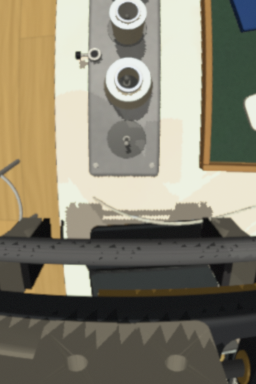

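The cone is seated at (128,80). One empty pin remains at (127,142). Now the king tube.

Request:
drive_tool(rows=[{"fingers": 1,"x": -0.015,"y": 0.018,"z": 0,"spin": 0},{"fingers": 1,"x": -0.045,"y": 0.054,"z": 0,"spin": 0},{"fingers": 1,"x": -0.08,"y": 0.095,"z": 0,"spin": 0},{"fingers": 1,"x": -0.115,"y": 0.137,"z": 0,"spin": 0},{"fingers": 1,"x": -0.15,"y": 0.179,"z": 0,"spin": 0},{"fingers": 1,"x": -0.185,"y": 0.22,"z": 0,"spin": -0.01},{"fingers": 1,"x": -0.22,"y": 0.262,"z": 0,"spin": -0.02},{"fingers": 1,"x": -0.25,"y": 0.298,"z": 0,"spin": -0.03},{"fingers": 1,"x": -0.281,"y": 0.334,"z": 0,"spin": -0.05},{"fingers": 1,"x": -0.281,"y": 0.334,"z": 0,"spin": -0.05}])

```text
time_s: 27.0
tcp_pos: [0.3833, 0.2708, 0.2165]
eef_rot: [180.0, 0.0, -116.6]
contact_force: [0.3, -1.2, 0.3]
gripper_width: 0.0877
gripper_force: 0.0
```

```bash
python3 -c "
from h import *
to(.387,.2717,.17,-116.8)"
```

```text
shift [-0.0024 -0.0029  0.0465] spin 0.004 rows 0.7460124179796433 q [ 59.4   2.2 -26.8  -0.  -61.  -86. ]
```

Request:
drive_tool(rows=[{"fingers": 1,"x": -0.002,"y": -0.001,"z": 0.02,"spin": 0},{"fingers": 1,"x": -0.002,"y": -0.001,"z": 0.04,"spin": 0},{"fingers": 1,"x": -0.002,"y": -0.001,"z": 0.046,"spin": 0},{"fingers": 1,"x": -0.002,"y": -0.001,"z": 0.046,"spin": 0},{"fingers": 1,"x": -0.002,"y": -0.001,"z": 0.046,"spin": 0}])

```text
time_s: 27.62
tcp_pos: [0.3864, 0.2699, 0.1713]
eef_rot: [-180.0, 0.1, -116.8]
contact_force: [0.5, 0.2, 1.2]
gripper_width: 0.0877
gripper_force: 0.0
```

```bash
python3 -c "
from h import *
to(.387,.2717,.0705,-116.8)"
```

```text
shift [-0.0019  0.0003  0.1008] spin -0.0 rows 1.613303939857681 q [ 59.    4.9 -30.4   0.  -54.6 -85.8]
```

Request:
drive_tool(newtons=18, rows=[{"fingers": 1,"x": -0.001,"y": 0,"z": 0.035,"spin": 0},{"fingers": 1,"x": -0.001,"y": 0,"z": 0.07,"spin": 0},{"fingers": 1,"x": -0.001,"y": 0,"z": 0.101,"spin": 0},{"fingers": 1,"x": -0.001,"y": 0,"z": 0.101,"spin": 0},{"fingers": -1,"x": -0.001,"y": 0,"z": 0.101,"spin": 0},{"fingers": -1,"x": -0.001,"y": 0,"z": 0.101,"spin": 0},{"fingers": -1,"x": -0.001,"y": 0,"z": 0.101,"spin": 0},{"fingers": -1,"x": -0.001,"y": 0,"z": 0.101,"spin": 0},{"fingers": -1,"x": -0.001,"y": 0,"z": 0.101,"spin": 0},{"fingers": -1,"x": -0.001,"y": 0,"z": 0.101,"spin": 0}])

```text
time_s: 28.88
tcp_pos: [0.3866, 0.2709, 0.0699]
eef_rot: [-180.0, 0.0, -116.8]
contact_force: [0.3, 0.4, 4.1]
gripper_width: 0.045
gripper_force: 18.0
```

Request:
drive_tool(rows=[{"fingers": -1,"x": 0,"y": 0,"z": -0.03,"spin": 0},{"fingers": -1,"x": 0,"y": 0,"z": -0.06,"spin": 0},{"fingers": -1,"x": 0,"y": 0,"z": -0.1,"spin": 0},{"fingers": -1,"x": 0,"y": 0,"z": -0.14,"spin": 0},{"fingers": -1,"x": 0,"y": 0,"z": -0.16,"spin": 0},{"fingers": -1,"x": 0,"y": 0,"z": -0.16,"spin": 0}])

```text
time_s: 29.62
tcp_pos: [0.3867, 0.2712, 0.2307]
eef_rot: [-180.0, 0.2, -116.8]
contact_force: [-0.3, -0.1, -1.5]
gripper_width: 0.0451
gripper_force: 18.0
```

```bash
python3 -c "
from h import *
to(.5187,-.1717,.23,-119.7)"
```

```text
shift [ 0.3357 -0.3176  0.0007] spin 0.05 rows 7.393797325166102 q [ 59.    1.7 -25.3  -0.  -62.9 -85.8]
```

Request:
drive_tool(rows=[{"fingers": -1,"x": 0.015,"y": -0.014,"z": 0,"spin": 0},{"fingers": -1,"x": 0.05,"y": -0.047,"z": 0,"spin": 0},{"fingers": -1,"x": 0.09,"y": -0.085,"z": 0,"spin": 0},{"fingers": -1,"x": 0.13,"y": -0.123,"z": 0,"spin": 0},{"fingers": -1,"x": 0.17,"y": -0.161,"z": 0,"spin": 0},{"fingers": -1,"x": 0.21,"y": -0.199,"z": 0,"spin": 0.01},{"fingers": -1,"x": 0.25,"y": -0.236,"z": 0,"spin": 0.02},{"fingers": -1,"x": 0.29,"y": -0.274,"z": 0,"spin": 0.03},{"fingers": -1,"x": 0.32,"y": -0.303,"z": 0,"spin": 0.05},{"fingers": -1,"x": 0.32,"y": -0.303,"z": 0,"spin": 0.05}])

```text
time_s: 30.88
tcp_pos: [0.5115, -0.1547, 0.2274]
eef_rot: [179.8, -0.1, -119.9]
contact_force: [-0.9, 0.4, -1.2]
gripper_width: 0.0451
gripper_force: 18.0
```

```bash
python3 -c "
from h import *
to(.5187,-.1717,.15,-119.7)"
```

```text
shift [ 0.0111 -0.0147  0.0774] spin -0.004 rows 1.2724633993632877 q [  4.2   8.2 -18.4  -0.  -63.6 -34.1]
```

Request:
drive_tool(rows=[{"fingers": -1,"x": 0.012,"y": -0.014,"z": 0.01,"spin": 0},{"fingers": -1,"x": 0.012,"y": -0.014,"z": 0.04,"spin": 0},{"fingers": -1,"x": 0.012,"y": -0.014,"z": 0.07,"spin": 0},{"fingers": -1,"x": 0.012,"y": -0.014,"z": 0.078,"spin": 0},{"fingers": -1,"x": 0.012,"y": -0.014,"z": 0.078,"spin": 0},{"fingers": -1,"x": 0.012,"y": -0.014,"z": 0.078,"spin": 0}])

```text
time_s: 31.62
tcp_pos: [0.5194, -0.1689, 0.1526]
eef_rot: [-179.9, 0.0, -119.6]
contact_force: [0.5, 0.1, -0.8]
gripper_width: 0.0449
gripper_force: 18.0
```

```bash
python3 -c "
from h import *
to(.5187,-.1717,.073,-119.7)"
```

```text
shift [ 0.0028 -0.0007  0.0796] spin 0.001 rows 1.274977164594693 q [  2.6  13.1 -23.    0.  -53.8 -32.2]
```

Request:
drive_tool(rows=[{"fingers": -1,"x": 0.002,"y": 0,"z": 0.02,"spin": 0},{"fingers": -1,"x": 0.002,"y": 0,"z": 0.04,"spin": 0},{"fingers": -1,"x": 0.002,"y": 0,"z": 0.06,"spin": 0},{"fingers": -1,"x": 0.002,"y": 0,"z": 0.072,"spin": 0},{"fingers": -1,"x": 0.002,"y": 0,"z": 0.078,"spin": 0},{"fingers": -1,"x": 0.002,"y": 0,"z": 0.0795,"spin": 0},{"fingers": -1,"x": 0.002,"y": 0,"z": 0.0795,"spin": 0}])

```text
time_s: 32.5
tcp_pos: [0.5181, -0.1707, 0.0729]
eef_rot: [-179.9, 0.0, -119.7]
contact_force: [-1.8, -0.3, 2.8]
gripper_width: 0.0452
gripper_force: 18.0
```

Light contact: it is seated. I'll release and back off upward.

Request:
drive_tool(rows=[{"fingers": -1,"x": 0,"y": 0,"z": 0,"spin": 0},{"fingers": 0.4,"x": 0,"y": 0,"z": 0,"spin": 0},{"fingers": 0.8,"x": 0,"y": 0,"z": 0,"spin": 0},{"fingers": 0.8,"x": 0,"y": 0,"z": 0,"spin": 0},{"fingers": 0.8,"x": 0,"y": 0,"z": -0.02,"spin": 0},{"fingers": 1,"x": 0,"y": 0,"z": -0.06,"spin": 0},{"fingers": 1,"x": 0,"y": 0,"z": -0.11,"spin": 0},{"fingers": 1,"x": -0.04,"y": 0,"z": -0.15,"spin": 0},{"fingers": 1,"x": -0.09,"y": 0,"z": -0.16,"spin": 0},{"fingers": 1,"x": -0.09,"y": 0,"z": -0.16,"spin": 0}])

```text
time_s: 33.75
tcp_pos: [0.5641, -0.0902, 0.2331]
eef_rot: [-179.9, 0.1, -119.5]
contact_force: [-0.7, 0.0, -0.5]
gripper_width: 0.0877
gripper_force: 0.0
```

```bash
python3 - <<'E'
from h import *
from plant import cams,sensors
a=cams.capture("wrist")["pixels"][:230,128:384];b=cams.capture("scene")["pixels"][150:230,240:368];t=cams.capture("top")["pixels"][140:220,290:418]
cv2.imwrite("pics/w7.png",np.hstack([cv2.resize(a,(334,300)),np.vstack([cv2.resize(b,(240,150)),cv2.resize(t,(240,150))])])[...,::-1])
E
```

```text
(no output)
```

View pics/w7.png

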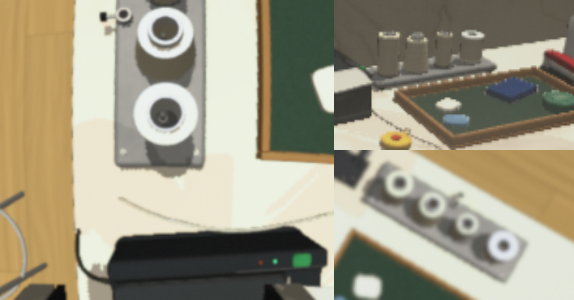

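All four stand upright on the stand. From left to right they are king, cone, cop, flanged: top-view crop (399,183), (432,205), (466,223), (503,245). This is the reverse of the tray order. Handing in.

```bash
python3 -c "
from plant import r
print(r.close_job())"
```

```text
the job is handed in; nothing more can be done
None
```

The job is handed in at about 34 s on the robot's clock: all four packages stand upright over their pins on the grey stand, in reverse order (king tube, cone, slim cop, flanged spool from left to right).

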